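Seat the grinding jar on the mill drive

TASK

Pick up the steel grinding jar with the blue lid and seat it on the drive unit of the sample mill so that the two coupling pegs enter the slots under the jar and it sits fully home, upright, with its skirt down on the housing. The coupling may have stopped at any angle, so turn the jar lightly until it drops in; do not drop it or force it down, and do not disturb the three sample vials standing near the jar. Let go of the jar at the end.

Things in the scene. Friction and masses are not known exactly. Their poses are not given: they have to be found in the camera images.
- jar: Loose closed grinding jar, steel with ribbed blue lid, about 0.4 kg. Origin: centre of its underside, z up. Skirt 93 mm in diameter, z 0 to 42 mm; shoulder to 52; round body 60 mm in diameter, 52 to 98 mm; lid 62 mm in diameter, 98 to 120 mm, with a bar 8 x 44 mm on top to 125 mm. Grasp body or lid across the diameter from above.
- jar_foot (a point): Centre of the black foot inside the jar's hollow underside, 24 mm above the jar's lower rim; axes as the jar's. The skirt round it has 83 mm inner diameter. The foot has a cross of slots 12.5 mm wide, 16 mm deep, running out along the jar's own +x, -x, +y, -y (red marks on the skirt), so it fits every quarter turn.
- mill: Drive unit of the sample mill, fixed: white box 160 x 160 mm, flat top at 55 mm, dark control panel on its front (-x side). Origin: centre of its underside. Amid the top stands a round aluminium boss, 80 mm in diameter, 20 mm high, rim chamfered 3.5 mm, which the jar's skirt slips over.
- coupling_axis (a point): Centre of the boss top, 75 mm above the worktop, axes as the mill's. On it lies a dark coupling disc with two brass round-topped pegs, 9 mm in diameter, 26 mm either side of the axis, rising 16 mm. The coupling stands at any angle (not measured: see or feel it); stiff, but turns along if pressed hard. A jar not in mesh rests on the peg tops, 12 mm too high.
- seat (a point): Centre of the housing top of the mill on the coupling axis, 55 mm above the worktop, where the centre of the jar's underside is when it is fully home; axes as those of the mill.
- vial_green: Loose sample vial with green cap, 32 mm diameter, 72 mm tall, standing; origin at the centre of its underside. Bystander.
- vial_blue: The same with a blue cap. Bystander.
- vial_red: The same with a red cap. Bystander.

How it is judged:
On the way:
1. the jar has been lifted off the worktop (height (world z) of jar above 0.04 m), for 0.1 s.
At the end, for the whole second after the job is handed in: The jar stands upright (within 0.04 rad) on the mill, its underside within 3 mm of the housing top in height (pegs in the slots) and within 5 mm of the coupling axis, at rest and released (horizontal distance between jar and seat below 0.005 m and z of jar in the frame of seat between -0.003 and 0.003 m and angle between jar's own z axis and vertical below 0.04 rad and linear speed of jar below 0.01 m/s and contact force between the fingers and jar below 0.1 N); the robot touches nothing.
It fails at once if the jar was dropped on the mill or forced down (over 60 N between them) (contact force between jar and mill above 60 N).
It fails at once if a vial was moved by more than 30 mm or knocked over (distance of any of vial_green, vial_blue, vial_red from where it was at the start of the episode above 0.03 m or angle between any of vial_green, vial_blue, vial_red's own z axis and vertical above 0.5 rad).
It also fails if it takes over 54 s, if anything falls off the work surface, if the arm or the gripper's body presses on something with over 40 N, if the wrist force passes 120 N, or if a joint passes its speed limit or range.

ROBOT

A 7-joint arm with a two-finger parallel gripper is mounted at the origin on a cart in front of the work surface, level with it; the furniture and walls round the work are solid. World frame = base frame: x ahead of the robot, y to its left, z up, the work surface at z = 0. Lengths are in m, angles in rad, forces in N, time in s.
With the tool pointing down it reaches from about 0.425 to 1.025 m from the base axis. Payload 3.6 kg.
Tool frame: the origin (TCP) lies at the very end of the fingers, on their centre line; the grasp point (between the pads) lies 19 mm behind it (ctrl.grasp_offset is the distance from the TCP to the grasp point, in m); z points along the fingers, y is the line along which they close (so a half turn about z gives the same grasp; the last joint's range is limited). The gripper opens to 85 mm and grips with 20 to 120 N. Pads are 22 mm wide; open, the fingers measure 114 mm over their backs; the gripper's body (76 mm by 85 mm) begins 54 mm behind the grasp point. The pads swing forward as they close: fully open they stand 13 mm farther back than shut.
Start: joints at [-1.258, 0.591, 0.048, 1.609, -0.033, 0.943, -0.034], TCP at [0.286, 0.666, 0.231] pointing down, gripper open.
Joint ranges: [-2.69, 2.69], [-0.47, 2.24], [-1.27, 1.36], [0.19, 2.51], [-1.53, 4.68], [0.08, 2.07], [-3.09, 3.09]. Speed limits (rad/s): [2.57, 2.57, 3.14, 3.14, 3.14, 3.14, 3.14].

INTERFACE

Orientations are given as a unit quaternion [x, y, z, w].
In Python, from station import get_obs, optics, ctrl gives the robot as it stands.
- The arm moves only by the tool servo_tool, never from a script. Its argument "plan" is a list of rows, each a list of 5 numbers: the shift along the tool's x, y, z in mm, then the turn about the tool's z in degrees, then the opening, from 0 (shut) to 1 (fully open). A call has 1 to 20 rows; each row shifts and turns the commanded pose from where the row before left it, along the tool's axes as they then stand; what a row does not reach is not made up. A row lasts 1/12 s, in which the tool goes at most 41.7 mm and 7.16 degrees, less where a joint would pass 70% of its speed; a pose out of reach is approached as far as the arm can. A call with a gripper value outside its range is refused whole. The fingers move at their own pace and stop on an object; "grip_force" is the grip in N (left out, the last holds). Time passes only in rows, so rows that do not move let the fingers close. It gives the time, the measured TCP pose, the force, the opening and the grip force at its end, in the units of the state.
- get_obs(): the state, without advancing time (a new reading comes with each control period).
- optics.get_image(name): name is "scene" or "top" or "wrist"; returns the picture (480x640x3 uint8, red, green, blue); there is no depth.
- optics.camera_info(name): a dict with "fx", "fy", "cx", "cy" (pixels), "rvec" (rotation vector, rad) and "tvec" (3), from world to camera coordinates, as OpenCV has them; the wrist camera has in their place "hand_eye" (4x4, takes a point from camera to tool coordinates, whose origin is the TCP and whose axes are the flange's). Camera axes: x right, y down, z forward; pixel columns grow to the right and rows downward; lengths in m; the calibration is good to about 2 mm. A picture is of the moment at which its call begins: read the wrist's pose just before it. camera_info takes no time and is no camera call.
- ctrl.finish_job(): hands the job in; it is judged then, once.
The state is a dict: "clock": time; "qpos": joint angles; "joint_vel": joint speeds; "tau": joint torques, N m; "tool_pos": TCP position; "tcp_rot": TCP orientation; "wrist_force": force on the tool from outside, world axes, zero at the start; "ft_torque": the same for the moment, N m; "gripper_width": opening from 0.0 (shut) to 1.0 (fully open); "gripper_force": force on a finger pad.
Only numpy, scipy, OpenCV 4.12 (cv2) and the standard library are available. Lean on these libraries where they do the work, as an engineer would, in place of code of your own. Each camera call takes 0.05 s, during which the arm holds its last target. There are 200 camera calls.

## Working session

There is one attempt and no reset: what is moved stays moved. The work goes in short steps, Python scripts to look and compute and a tool call to move; the robot and the scene stay as the last step left them, time stands still between calls to the robot, and variables do not carry over. Pictures are saved under pics/ and viewed, at most 10 in all, crops included, and the job is handed in when it is done.

Besides the shell and the picture viewer there is one more tool, called by a JSON object that holds its "op" and its "data", one argument or row to a line. servo_tool: Moves the arm, as the interface text tells. Its arguments: {"type":"object","properties":{"plan":{"type":"array"},"grip_force":{"type":"number"}},"required":["plan"]}

```bash
mkdir -p pics
python3 - <<'E'
from station import get_obs, optics, ctrl
import cv2,numpy as np
o=get_obs();print({k:np.round(v,3).tolist() for k,v in o.items()},ctrl.grasp_offset)
a=[]
for n in("scene","top"):
    im=optics.get_image(n);cv2.imwrite(f"pics/{n}0.png",im[...,::-1]);print(n,optics.camera_info(n))
print(optics.camera_info("wrist"))
E
```

```text
{'clock': 0.0, 'qpos': [-1.258, 0.592, 0.048, 1.61, -0.033, 0.943, -0.034], 'joint_vel': [0.0, -0.002, -0.001, 0.001, 0.0, -0.001, -0.001], 'tau': [0.001, -54.868, 1.547, -19.812, 0.009, 0.009, 0.0], 'tool_pos': [0.286, 0.665, 0.23], 'tcp_rot': [0.201, 0.979, -0.001, -0.0], 'wrist_force': [-0.224, -0.451, 0.892], 'ft_torque': [-0.013, -0.041, 0.002], 'gripper_force': 0.0, 'gripper_width': 1.002} 0.0187
scene {'fx': 447.2263829579546, 'fy': 447.2263829579546, 'cx': 318.8535142097423, 'cy': 241.0881866958383, 'rvec': array([ 2.20899189, -1.09748911,  0.38717431]), 'tvec': array([-0.39681057,  0.35439944,  0.65417137])}
top {'fx': 617.6418608477413, 'fy': 617.6418608477413, 'cx': 320.0897929908237, 'cy': 232.6280228893744, 'rvec': array([ 2.13784664, -2.12763623,  0.17812921]), 'tvec': array([-0.08571816,  0.54049912,  1.10743733])}
{'fx': 346.19640108427546, 'fy': 346.19640108427546, 'cx': 318.855238851737, 'cy': 235.97637386588008, 'hand_eye': array([[ 8.35922163e-04, -9.55067989e-01, -2.96385624e-01,
         7.64946243e-02],
       [ 9.99999203e-01,  1.07891517e-03, -6.56293119e-04,
        -7.28479876e-04],
       [ 9.46579495e-04, -2.96384839e-01,  9.55068129e-01,
        -1.42997978e-01],
       [ 0.00000000e+00,  0.00000000e+00,  0.00000000e+00,
         1.00000000e+00]])}
```

View pics/scene0.png

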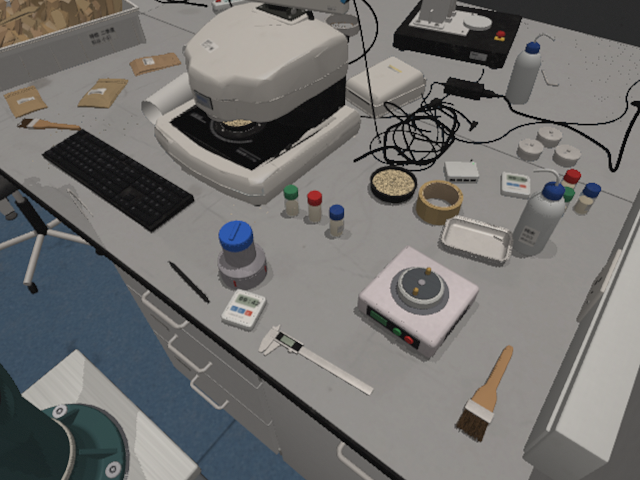

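View pics/top0.png

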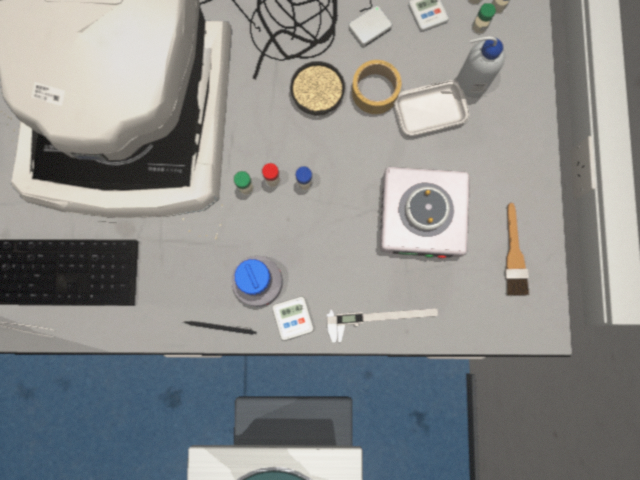

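The scene shows the jar (lid at 251,276 in top), the vials behind it (243,180), (271,172), (304,176), and the mill at (427,210). Its brass pegs are at about (430,192) and (428,220).

```bash
cat > h.py <<'E'
import cv2,numpy as np
from scipy.spatial.transform import Rotation as R
from station import get_obs, optics, ctrl
def cam(n,obs=None):
    c=optics.camera_info(n);K=(c['fx'],c['fy'],c['cx'],c['cy'])
    if n=="wrist":
        H=np.array(c['hand_eye']);T=np.eye(4);T[:3,:3]=R.from_quat(obs['tcp_rot']).as_matrix();T[:3,3]=obs['tool_pos'];M=T@H
        return K,M[:3,:3],M[:3,3]
    r=R.from_rotvec(c['rvec']).as_matrix();return K,r.T,-r.T@np.array(c['tvec'])
def ray(C,p):
    (fx,fy,cx,cy),r,t=C;p=np.atleast_2d(p).astype(float)
    return np.c_[(p[:,0]-cx)/fx,(p[:,1]-cy)/fy,np.ones(len(p))]@r.T
def onz(C,p,z):
    d=ray(C,p);return (C[2]+d*((z-C[2][2])/d[:,2])[:,None])[:,:2]
def proj(C,X):
    (fx,fy,cx,cy),r,t=C;q=(np.atleast_2d(X)-t)@r;return np.c_[fx*q[:,0]/q[:,2]+cx,fy*q[:,1]/q[:,2]+cy]
def tri(C1,p1,C2,p2):
    A=np.zeros((3,3));b=np.zeros(3)
    for C,p in((C1,p1),(C2,p2)):
        d=ray(C,p)[0];d/=np.linalg.norm(d);P=np.eye(3)-np.outer(d,d);A+=P;b+=P@C[2]
    return np.linalg.solve(A,b)
def blobs(im,lo,hi,amin=30,box=None):
    h=cv2.cvtColor(im,cv2.COLOR_RGB2HSV);m=cv2.inRange(h,np.array(lo),np.array(hi))
    if box: k=np.zeros_like(m);x0,y0,x1,y1=box;k[y0:y1,x0:x1]=1;m=m*k
    n,l,s,c=cv2.connectedComponentsWithStats(m)
    return [(s[i],c[i].round(1),l==i) for i in range(1,n) if s[i][4]>=amin]
E
python3 - <<'E'
from h import *
T=cam("top");im=cv2.imread("pics/top0.png")[...,::-1]
S=cam("scene");sm=cv2.imread("pics/scene0.png")[...,::-1]
for nm,lo,hi,bx,z in(("blue",(100,150,60),(125,255,255),(220,150,330,320),None),("green",(60,120,30),(90,255,255),(220,150,330,220),None),("red",(170,120,60),(180,255,255),(220,150,330,220),None),("brass",(15,120,90),(30,255,255),(395,170,460,240),None)):
    for s,c,m in blobs(im,lo,hi,4,bx):
        mm=np.argwhere(m)[:,::-1];print(nm,s[:5],c,"z.12",onz(T,c,.12).round(4),"z.072",onz(T,c,.072).round(4),"z.091",onz(T,c,.091).round(4))
for nm,lo,hi,bx in(("blue",(100,150,60),(125,255,255),(200,180,360,280)),("brass",(15,120,90),(30,255,255),(380,250,460,310))):
    for s,c,m in blobs(sm,lo,hi,4,bx): print("scene",nm,s[:5],c,onz(S,c,.12).round(4),onz(S,c,.091).round(4))
# white mill top corners
h=cv2.cvtColor(im,cv2.COLOR_RGB2HSV);m=cv2.inRange(h,(0,0,200),(180,40,255));k=np.zeros_like(m);k[155:255,375:480]=1
ct=max(cv2.findContours(m*k,cv2.RETR_EXTERNAL,cv2.CHAIN_APPROX_NONE)[0],key=cv2.contourArea)
b=cv2.minAreaRect(ct);print(b,onz(T,cv2.boxPoints(b),.055).round(4).tolist())
cv2.imwrite("pics/c1.png",np.hstack([cv2.resize(im[245:320,220:300],(400,375),interpolation=2),cv2.resize(im[165:240,390:470],(400,375),interpolation=2)])[...,::-1])
E
```

```text
blue [297 168  14  13 146] [303.3 174.1] z.12 [[ 0.6334 -0.053 ]] z.072 [[ 0.6463 -0.0515]] z.091 [[ 0.6412 -0.0521]]
blue [235 260  35  34 920] [251.9 276.5] z.12 [[0.451  0.0339]] z.072 [[0.4557 0.0393]] z.091 [[0.4538 0.0372]]
green [235 172  15  15 166] [241.6 179. ] z.12 [[0.6239 0.0562]] z.072 [[0.6364 0.0626]] z.091 [[0.6315 0.0601]]
brass [426 190   4   4  12] [427.3 191.8] z.12 [[ 0.6022 -0.272 ]] z.072 [[ 0.6137 -0.2805]] z.091 [[ 0.6091 -0.2771]]
brass [429 218   4   4  14] [430.3 219.5] z.12 [[ 0.5525 -0.2761]] z.072 [[ 0.5617 -0.2847]] z.091 [[ 0.5581 -0.2813]]
scene blue [330 205  14  15 165] [336.7 211.7] [[ 0.6056 -0.0802]] [[ 0.6289 -0.0636]]
scene blue [219 221  34  31 820] [235.6 235.7] [[0.4483 0.0303]] [[0.4641 0.0522]]
scene brass [427 268   4   4  12] [428.5 269.5] [[ 0.5873 -0.2831]] [[ 0.6098 -0.2764]]
scene brass [414 288   4   4  15] [415.6 289.6] [[ 0.5388 -0.2861]] [[ 0.5589 -0.2795]]
((425.96435546875, 209.58876037597656), (83.72515869140625, 81.03313446044922), 3.4682295322418213) [[0.512, -0.1969], [0.6661, -0.208], [0.657, -0.3651], [0.5033, -0.3506]]
```

View pics/c1.png

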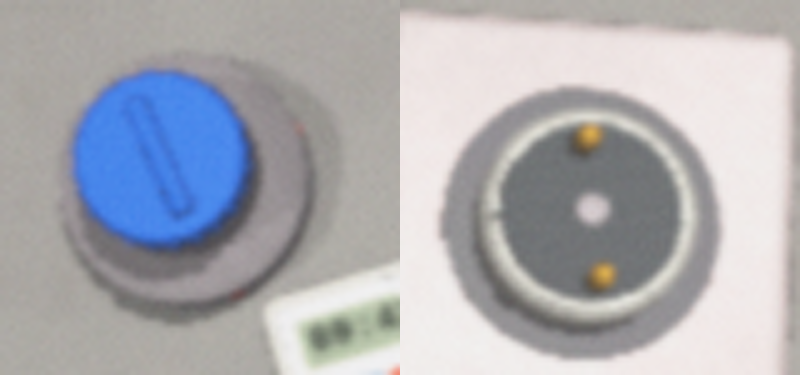

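The crop shows the jar's lid bar and two red skirt marks, at top pixels (280,271) and (268,304). The peg line runs close to the mill's x axis (about 4°), and the peg spacing measures 51 mm against a nominal 52. Next I'll turn the tool and hover over the jar for a wrist view.

{"op": "servo_tool", "data": {
  "plan": [
    [0,0,-3,7,1],
    [0,0,-3,7,1],
    [0,0,-3,7,1],
    [0,0,-3,7,1],
    [0,0,-3,7,1],
    [0,0,-3,7,1],
    [0,0,-3,7,1],
    [0,0,-3,7,1],
    [0,0,-3,7,1]
  ]
}}

```text
clock: 0.85
tool_pos: [0.2858, 0.6658, 0.2578]
tcp_rot: [0.686, 0.728, -0.001, 0.0]
wrist_force: [-0.2, -0.5, -0.5]
gripper_width: 1.003
gripper_force: 0.0
```

{"op": "servo_tool", "data": {
  "plan": [
    [-16,3,0,0,1],
    [-32,6,0,0,1],
    [-34,6,0,0,1],
    [-34,6,0,0,1],
    [-34,6,0,0,1],
    [-34,6,0,0,1],
    [-34,6,0,0,1],
    [-34,6,0,0,1],
    [-34,6,0,0,1],
    [-34,6,0,0,1],
    [-34,6,0,0,1],
    [-34,7,0,0,1],
    [-34,7,0,0,1],
    [-34,7,0,0,1],
    [-34,7,0,0,1],
    [-34,7,0,0,1],
    [-34,7,0,0,1],
    [-34,7,0,0,1],
    [-34,7,0,0,1],
    [-16,7,0,0,1]
  ]
}}

```text
clock: 2.52
tool_pos: [0.4536, 0.0291, 0.2584]
tcp_rot: [0.686, 0.728, -0.001, 0.0]
wrist_force: [0.1, 0.2, 0.9]
gripper_width: 1.003
gripper_force: 0.0
```

{"op": "servo_tool", "data": {
  "plan": [
    [0,0,0,0,1],
    [0,0,0,0,1],
    [0,0,0,0,1]
  ]
}}

```text
clock: 2.77
tool_pos: [0.4534, 0.0346, 0.258]
tcp_rot: [0.683, 0.73, -0.0, -0.001]
wrist_force: [0.3, 0.3, 0.2]
gripper_width: 0.998
gripper_force: 0.0
```

Run:
```python
from h import *
o=get_obs();im=optics.get_image("wrist");cv2.imwrite("pics/w1.png",im[...,::-1])
import pickle;pickle.dump(o,open("w1.pkl","wb"))
print(o['qpos'].round(3) if hasattr(o['qpos'],'round') else o['qpos'],o['tool_pos'],o['tcp_rot'])
C=cam("wrist",o)
for s,c,m in blobs(im,(100,150,40),(125,255,255),300): print("blue",s[:5],c,onz(C,c,.12).round(4))
for lo,hi in(((165,90,50),(180,255,255)),((0,120,50),(8,255,255))):
  for s,c,m in blobs(im,lo,hi,6): print("red",s[:5],c,onz(C,c,.042).round(4),onz(C,c,.02).round(4))
```

```text
[-0.626  0.238  0.543  2.185 -0.179  0.761  0.101] [0.45336446 0.03460714 0.25800132] [ 6.83232685e-01  7.30200495e-01 -2.44584521e-04 -5.25518130e-04]
blue [ 285  182   70   71 3907] [319.2 217.2] [[0.4521 0.039 ]]
blue [484 285  28  26 538] [497.4 298.4] [[ 0.6172 -0.0253]]
red [495 226  38  32 923] [513.9 241.4] [[0.667  0.0066]] [[6.805e-01 3.000e-04]]
red [250 259   8   9  41] [253.8 263.1] [[ 0.3843 -0.0381]] [[ 0.3804 -0.0471]]
```

View pics/w1.png

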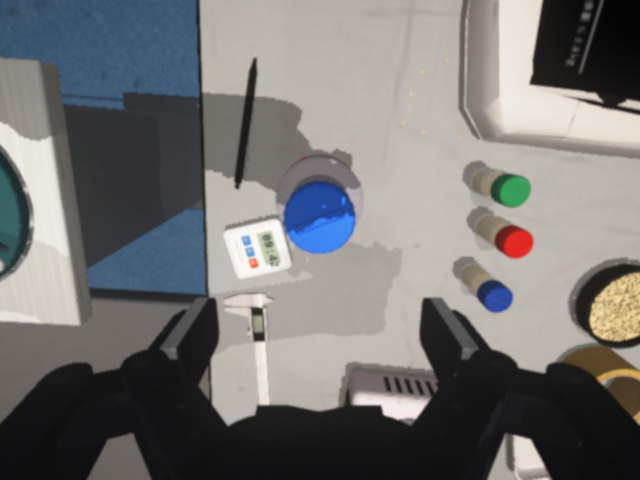

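The wrist view shows the jar under the tool with its lid at (320,217). The view of the lid is unobstructed, so I'll cross-check the jar's position over three views and look for the red marks.

Run:
```python
from h import *
import pickle
o=pickle.load(open("w1.pkl","rb"));W=cam("wrist",o);T=cam("top");S=cam("scene")
print("cams",W[2].round(3),T[2].round(3),S[2].round(3))
pt,ps,pw=(251.9,276.5),(235.6,235.7),(320,217.5)
print(tri(T,pt,S,ps),tri(T,pt,W,pw),tri(S,ps,W,pw))
# predicted lid outline blob centres for hypothesised centre
th=np.linspace(0,6.283,90)
X=np.array([.4515,.0355,0])
P=np.vstack([np.c_[X[0]+.031*np.cos(th),X[1]+.031*np.sin(th),0*th+z] for z in(.098,.12)])
for n,C,p in(("T",T,pt),("S",S,ps),("W",W,pw)):
    h=cv2.convexHull(proj(C,P).astype(np.float32));m=cv2.moments(h);print(n,m['m10']/m['m00']-p[0],m['m01']/m['m00']-p[1])
# marks: top
for n,C,f,bx in(("top",T,"top0",(235,250,300,312)),("scene",S,"scene0",(210,235,275,295)),("wrist",W,"w1",(270,145,370,260))):
    im=cv2.imread(f"pics/{f}.png").astype(float);x0,y0,x1,y1=bx
    r=(im[...,2]-np.maximum(im[...,1],im[...,0]))[y0:y1,x0:x1]
    l,k,s,c=cv2.connectedComponentsWithStats((r>14).astype(np.uint8))
    for i in range(1,l):
        if s[i][4]>1: 
            p=c[i]+[x0,y0];print(n,s[i][4],p.round(1),[(onz(C,p,z)[0]-X[:2]).round(4).tolist() for z in(.01,.042)])
```

```text
cams [0.447 0.11  0.401] [ 0.348 -0.086  1.182] [ 0.122 -0.422  0.72 ]
[0.45148183 0.03457658 0.1142613 ] [0.45268728 0.03536666 0.10620319] [0.45291928 0.03664896 0.1115561 ]
T -0.40045551879654795 0.24831395905067666
S 0.05413066751592055 1.8539540895115465
W -1.7684042153503583 0.9327823692778736
top 4 [279.5 270.5] [[0.0219, -0.0416], [0.0185, -0.0437]]
top 5 [267.2 303.6] [[-0.041, -0.0193], [-0.0427, -0.0221]]
scene 11 [264.9 268.5] [[0.0287, -0.0313], [0.0126, -0.0505]]
scene 18 [234.3 282.9] [[-0.0335, -0.0073], [-0.0468, -0.0276]]
wrist 18 [303.2 158.1] [[-0.0198, 0.0418], [-0.0185, 0.0444]]
wrist 15 [359.7 183.8] [[0.0455, 0.0177], [0.0414, 0.0223]]
```

The jar stands at about (0.452, 0.0355) with its slots at about 25° (mod 90). The pegs are at about 4°, so I need to turn it about +21° about tool z. Now I'll descend and grip.

{"op": "servo_tool", "data": {
  "plan": [
    [1,-1,10,0,1],
    [0,0,20,0,1],
    [0,0,20,0,1],
    [0,0,20,0,1],
    [0,0,20,0,1],
    [0,0,20,0,1],
    [0,0,16,0,1],
    [0,0,15,0,1],
    [0,0,15,0,1],
    [0,0,15,0,1],
    [0,0,10,0,1],
    [0,0,10,0,1],
    [0,0,5,0,1],
    [0,0,0,0,1],
    [0,0,0,0,1]
  ]
}}

```text
clock: 4.07
tool_pos: [0.4527, 0.0355, 0.0623]
tcp_rot: [0.683, 0.73, -0.0, -0.0]
wrist_force: [-0.5, -0.2, 0.5]
gripper_width: 1.0
gripper_force: 0.0
```

{"op": "servo_tool", "data": {
  "plan": [
    [0,0,0,0,0.7],
    [0,0,0,0,0.5],
    [0,0,0,0,0.3],
    [0,0,0,0,0],
    [0,0,0,0,0],
    [0,0,0,0,0],
    [0,0,0,0,0],
    [0,0,0,0,0],
    [0,0,0,0,0],
    [0,0,0,0,0]
  ],
  "grip_force": 60
}}

```text
clock: 4.9
tool_pos: [0.4535, 0.035, 0.0633]
tcp_rot: [0.683, 0.73, 0.001, 0.0]
wrist_force: [-0.8, 0.2, 5.9]
gripper_width: 0.698
gripper_force: 60.3
```

{"op": "servo_tool", "data": {
  "plan": [
    [0,0,-4,0,0],
    [0,0,-8,0,0],
    [0,0,-12,0,0],
    [0,0,-16,0,0],
    [0,0,-16,0,0],
    [0,0,-16,0,0],
    [0,0,-16,0,0],
    [0,0,-16,0,0],
    [0,0,-12,0,0],
    [0,0,-4,0,0],
    [0,0,0,0,0]
  ]
}}

```text
clock: 5.82
tool_pos: [0.453, 0.0348, 0.1834]
tcp_rot: [0.684, 0.73, 0.001, 0.0]
wrist_force: [0.7, -0.1, -3.6]
gripper_width: 0.698
gripper_force: 62.4
```

{"op": "servo_tool", "data": {
  "plan": [
    [-8,3,0,0,0],
    [-16,5,0,0,0],
    [-22,8,0,0,0],
    [-25,8,0,0,0],
    [-25,9,0,0,0],
    [-25,9,0,0,0],
    [-25,9,0,0,0],
    [-25,9,0,0,0],
    [-25,9,0,0,0],
    [-25,9,0,0,0],
    [-25,9,0,0,0],
    [-25,8,0,0,0],
    [-22,7,0,0,0],
    [-18,5,0,0,0],
    [-11,3,0,0,0],
    [0,0,0,6,0],
    [0,0,0,7,0],
    [0,0,0,6,0],
    [0,0,0,2,0],
    [0,0,0,0,0]
  ]
}}

```text
clock: 7.48
tool_pos: [0.5828, -0.2787, 0.1808]
tcp_rot: [0.805, 0.593, -0.001, -0.001]
wrist_force: [0.2, 0.0, -2.8]
gripper_width: 0.697
gripper_force: 62.4
```

```bash
cat > look.py <<'E'
from h import *
import sys
o=get_obs();print({k:np.round(o[k],4).tolist() for k in('clock','tool_pos','tcp_rot','wrist_force','ft_torque','gripper_width')})
Q=R.from_quat(o['tcp_rot']).as_matrix();print(Q.round(3).tolist());zb=o['tool_pos'][2]-.0633
for n in("top","scene"):
    C=cam(n);im=optics.get_image(n);cv2.imwrite(f"pics/{n}{sys.argv[1]}.png",im[...,::-1])
    u=proj(C,[o['tool_pos'][0],o['tool_pos'][1],zb+.02])[0].round().astype(int)
    X=np.array([*o['tool_pos'][:2],0])
    f=im.astype(float);x0,y0,x1,y1=u[0]-50,u[1]-50,u[0]+50,u[1]+50
    r=(f[...,0]-np.maximum(f[...,1],f[...,2]))[y0:y1,x0:x1]
    l,k,s,c=cv2.connectedComponentsWithStats((r>14).astype(np.uint8))
    for i in range(1,l):
        if s[i][4]>2: p=c[i]+[x0,y0];print(n,"red",s[i][4],p.round(1),[(onz(C,p,zb+z)[0]-X[:2]).round(4).tolist() for z in(.01,.02,.042)])
    for s,c,m in blobs(im,(100,150,40),(125,255,255),30,(x0,y0-60,x1,y1)): print(n,"blue",s[:5],c,onz(C,c,zb+.11).round(4))
    cr=im[max(0,y0-20):y1,x0:x1];cv2.imwrite(f"pics/c_{n}{sys.argv[1]}.png",cv2.resize(cr,None,fx=4,fy=4,interpolation=2)[...,::-1])
a,b=[cv2.resize(cv2.imread(f"pics/c_{n}{sys.argv[1]}.png"),(400,480)) for n in("top","scene")]
cv2.imwrite(f"pics/c_{sys.argv[1]}.png",np.hstack([a,b]))
E
python3 look.py 2
```

```text
{'clock': 7.4833, 'tool_pos': [0.5828, -0.2787, 0.1808], 'tcp_rot': [0.8052, 0.593, -0.0008, -0.0013], 'wrist_force': [0.2366, 0.0288, -2.7918], 'ft_torque': [0.0193, 0.0529, 0.017], 'gripper_width': 0.6967}
[[0.297, 0.955, -0.003], [0.955, -0.297, 0.001], [0.0, -0.003, -1.0]]
scene red 19 [452.5 272.9] [[0.0159, -0.0408], [0.0078, -0.0426], [-0.0099, -0.0464]]
scene red 26 [412.8 280.3] [[-0.036, 0.0036], [-0.0432, 0.0011], [-0.0589, -0.0043]]
scene red 17 [414.7 292.2] [[-0.0544, -0.0104], [-0.0612, -0.0126], [-0.0763, -0.0176]]
scene blue [427 213  30  32 566] [443.5 230.6] [[ 0.5811 -0.291 ]]
```

View pics/c_2.png

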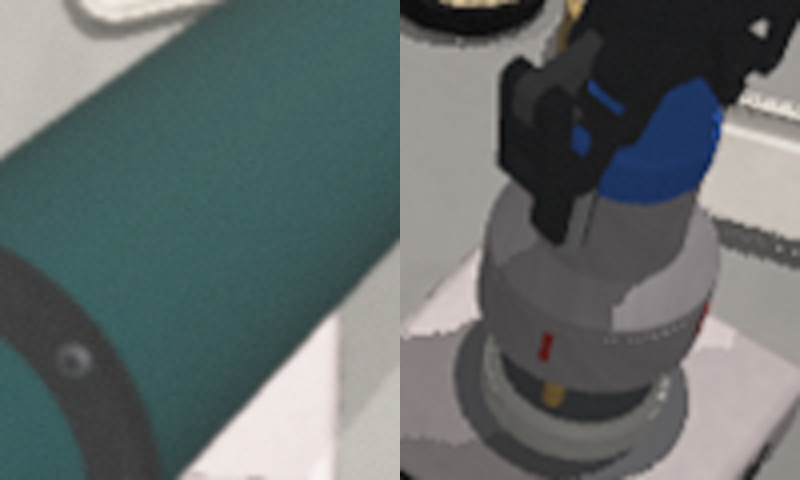

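The scene crop shows the jar held upright over the boss, with a red mark right above a brass peg at crop (545,348). The marks give a slot angle of about 4.4° against 4° for the pegs. Next I'll check the lateral offset from the skirt silhouette.

Run:
```python
from h import *
C=cam("scene");t=np.array([.5828,-.2787]);zb=.1175;th=np.linspace(0,6.283,180)
u=proj(C,[*t,zb+.02])[0].round()
P=lambda c,zs,r:proj(C,np.vstack([np.c_[c[0]+r*np.cos(th),c[1]+r*np.sin(th),0*th+z] for z in zs]))
q=P(t,(zb,zb+.042),.0465);print("skirt pred u",q.min(0),q.max(0),"meas u",u[0]-50+480/4-100,u[0]-50+718/4-100)
for w in(P(t+[.002,0],(zb,zb+.042),.0465),P(t+[0,.002],(zb,zb+.042),.0465)): print((w.min(0)-q.min(0)).round(2),(w.max(0)-q.max(0)).round(2))
b=cv2.imread("pics/scene2.png");g=cv2.cvtColor(b,6).astype(int)
for v in (268,272,276): print(v,u, g[v,398:412].tolist(),g[v,448:466].tolist())
print("bottom col",g[285:305,int((q.min(0)+q.max(0))[0]/2)].tolist())
```

```text
skirt pred u [396.59271874 233.46749958] [458.51314868 294.01790584] meas u 397.0 456.5
[ 0.62 -0.71] [ 0.57 -0.83]
[-1.02 -0.53] [-1.16 -0.62]
268 [427. 264.] [72, 74, 72, 70, 72, 73, 71, 74, 74, 78, 80, 82, 83, 86] [129, 130, 131, 129, 125, 103, 105, 145, 158, 155, 156, 156, 155, 155, 156, 156, 154, 154]
272 [427. 264.] [70, 73, 74, 72, 72, 72, 74, 73, 72, 72, 74, 78, 77, 76] [110, 98, 85, 83, 66, 101, 155, 165, 157, 156, 156, 156, 156, 155, 154, 154, 153, 154]
276 [427. 264.] [72, 73, 71, 72, 73, 72, 74, 75, 75, 74, 73, 73, 75, 77] [80, 80, 76, 61, 157, 202, 206, 205, 203, 204, 203, 197, 185, 166, 155, 154, 155, 155]
bottom col [78, 81, 82, 81, 79, 79, 73, 55, 46, 47, 46, 47, 45, 43, 72, 103, 111, 110, 105, 101]
```

Lateral offset is within about 1.5 mm and the boss lead-in is 5 mm, so I'll lower to just above the boss, then go down in fine steps.

{"op": "servo_tool", "data": {
  "plan": [
    [0,1,4,0,0],
    [0,1,8,0,0],
    [0,0,8,0,0],
    [0,0,8,0,0],
    [0,0,5,0,0],
    [0,0,3,0,0],
    [0,0,1,0,0],
    [0,0,0,0,0],
    [0,0,0,0,0]
  ]
}}

```text
clock: 8.33
tool_pos: [0.5858, -0.2803, 0.1455]
tcp_rot: [0.805, 0.593, 0.0, 0.0]
wrist_force: [-0.2, -0.7, -2.2]
gripper_width: 0.694
gripper_force: 62.4
```

{"op": "servo_tool", "data": {
  "plan": [
    [0,0,1,0,0],
    [0,0,1,0,0],
    [0,0,1,0,0],
    [0,0,1,0,0],
    [0,0,1,0,0],
    [0,0,0,0,0],
    [0,0,0,0,0]
  ]
}}

```text
clock: 8.92
tool_pos: [0.5856, -0.28, 0.1402]
tcp_rot: [0.805, 0.593, -0.0, -0.0]
wrist_force: [-1.0, 0.1, -2.5]
gripper_width: 0.694
gripper_force: 62.4
```

{"op": "servo_tool", "data": {
  "plan": [
    [0,0,1,0,0],
    [0,0,1,0,0],
    [0,0,1,0,0],
    [0,0,0,0,0],
    [0,0,0,0,0]
  ]
}}

```text
clock: 9.33
tool_pos: [0.5855, -0.2799, 0.1372]
tcp_rot: [0.805, 0.593, -0.0, -0.0]
wrist_force: [0.3, 0.4, -2.8]
gripper_width: 0.698
gripper_force: 62.4
```

{"op": "servo_tool", "data": {
  "plan": [
    [0,0,1,0,0],
    [0,0,1,0,0],
    [0,0,0,0,0],
    [0,0,0,0,0]
  ]
}}

```text
clock: 9.67
tool_pos: [0.5855, -0.28, 0.1352]
tcp_rot: [0.805, 0.593, -0.0, -0.0]
wrist_force: [-0.5, 0.5, -3.0]
gripper_width: 0.694
gripper_force: 62.4
```

{"op": "servo_tool", "data": {
  "plan": [
    [0,0,1,0,0],
    [0,0,1,0,0],
    [0,0,0,0,0],
    [0,0,0,0,0]
  ]
}}

```text
clock: 10.0
tool_pos: [0.5855, -0.28, 0.1332]
tcp_rot: [0.805, 0.593, -0.0, -0.0]
wrist_force: [-0.1, -0.2, -3.0]
gripper_width: 0.697
gripper_force: 62.4
```

{"op": "servo_tool", "data": {
  "plan": [
    [0,0,1,0,0],
    [0,0,1,0,0],
    [0,0,0,0,0],
    [0,0,0,0,0]
  ]
}}

```text
clock: 10.33
tool_pos: [0.5855, -0.28, 0.1312]
tcp_rot: [0.805, 0.593, -0.0, -0.0]
wrist_force: [-0.8, -0.1, -3.2]
gripper_width: 0.694
gripper_force: 62.4
```

{"op": "servo_tool", "data": {
  "plan": [
    [0,0,1,0,0],
    [0,0,1,0,0],
    [0,0,0,0,0],
    [0,0,0,0,0]
  ]
}}

```text
clock: 10.67
tool_pos: [0.5856, -0.28, 0.1292]
tcp_rot: [0.805, 0.593, -0.0, -0.0]
wrist_force: [0.3, 0.2, -3.3]
gripper_width: 0.698
gripper_force: 62.4
```

{"op": "servo_tool", "data": {
  "plan": [
    [0,0,1,0,0],
    [0,0,0,0,0],
    [0,0,0,0,0]
  ]
}}

```text
clock: 10.92
tool_pos: [0.5856, -0.28, 0.1283]
tcp_rot: [0.805, 0.593, -0.0, -0.0]
wrist_force: [0.1, 0.6, -3.7]
gripper_width: 0.694
gripper_force: 62.4
```

{"op": "servo_tool", "data": {
  "plan": [
    [0,0,1,0,0],
    [0,0,1,0,0],
    [0,0,0,0,0],
    [0,0,0,0,0]
  ]
}}

```text
clock: 11.25
tool_pos: [0.5855, -0.28, 0.1262]
tcp_rot: [0.805, 0.593, -0.0, -0.0]
wrist_force: [-0.2, -0.8, -2.9]
gripper_width: 0.692
gripper_force: 62.4
```

{"op": "servo_tool", "data": {
  "plan": [
    [0,0,1,0,0],
    [0,0,1,0,0],
    [0,0,0,0,0],
    [0,0,0,0,0]
  ]
}}

```text
clock: 11.58
tool_pos: [0.5856, -0.28, 0.1242]
tcp_rot: [0.805, 0.593, -0.0, -0.0]
wrist_force: [1.3, 0.4, -3.5]
gripper_width: 0.699
gripper_force: 62.4
```

The jar is at about 61 mm, well below the peg-top level, with no contact force, so the pegs are in the slots. On down to the housing.

{"op": "servo_tool", "data": {
  "plan": [
    [0,0,1,0,0],
    [0,0,1,0,0],
    [0,0,1,0,0],
    [0,0,0,0,0],
    [0,0,0,0,0]
  ]
}}

```text
clock: 12.0
tool_pos: [0.5855, -0.28, 0.1212]
tcp_rot: [0.805, 0.593, -0.0, -0.0]
wrist_force: [-0.9, 0.1, -3.4]
gripper_width: 0.693
gripper_force: 62.4
```

{"op": "servo_tool", "data": {
  "plan": [
    [0,0,1,0,0],
    [0,0,1,0,0],
    [0,0,0,0,0],
    [0,0,0,0,0]
  ]
}}

```text
clock: 12.33
tool_pos: [0.5855, -0.28, 0.1192]
tcp_rot: [0.805, 0.593, -0.0, -0.0]
wrist_force: [-0.3, 0.6, -3.6]
gripper_width: 0.696
gripper_force: 62.4
```

{"op": "servo_tool", "data": {
  "plan": [
    [0,0,0.7,0,0],
    [0,0,0,0,0],
    [0,0,0,0,0]
  ]
}}

```text
clock: 12.58
tool_pos: [0.5856, -0.28, 0.1186]
tcp_rot: [0.805, 0.593, -0.0, -0.0]
wrist_force: [0.0, -0.4, -3.3]
gripper_width: 0.698
gripper_force: 62.4
```

{"op": "servo_tool", "data": {
  "plan": [
    [0,0,0.5,0,0],
    [0,0,0,0,0],
    [0,0,0,0,0]
  ]
}}

```text
clock: 12.83
tool_pos: [0.5856, -0.28, 0.1184]
tcp_rot: [0.805, 0.593, 0.0, 0.0]
wrist_force: [-0.8, 0.8, 0.6]
gripper_width: 0.7
gripper_force: 62.6
```

```bash
python3 look.py 3
```

```text
{'clock': 12.8333, 'tool_pos': [0.5856, -0.28, 0.1184], 'tcp_rot': [0.8052, 0.593, 0.0001, 0.0], 'wrist_force': [-0.8179, 0.8073, 0.6482], 'ft_torque': [0.0465, 0.1437, -0.0213], 'gripper_width': 0.6995}
[[0.297, 0.955, 0.0], [0.955, -0.297, 0.0], [0.0, 0.0, -1.0]]
top red 12 [441.2 254.8] [[-0.0879, -0.0242], [-0.0893, -0.0222], [-0.0922, -0.0179]]
scene red 12 [445.9 294.3] [[0.0141, -0.0407], [0.0068, -0.0422], [-0.0093, -0.0457]]
scene red 19 [409.1 301.3] [[-0.0369, 0.0033], [-0.0435, 0.0011], [-0.0578, -0.0038]]
scene blue [422 240  28  30 479] [437.5 256.6] [[ 0.5836 -0.2926]]
```

View pics/c_3.png

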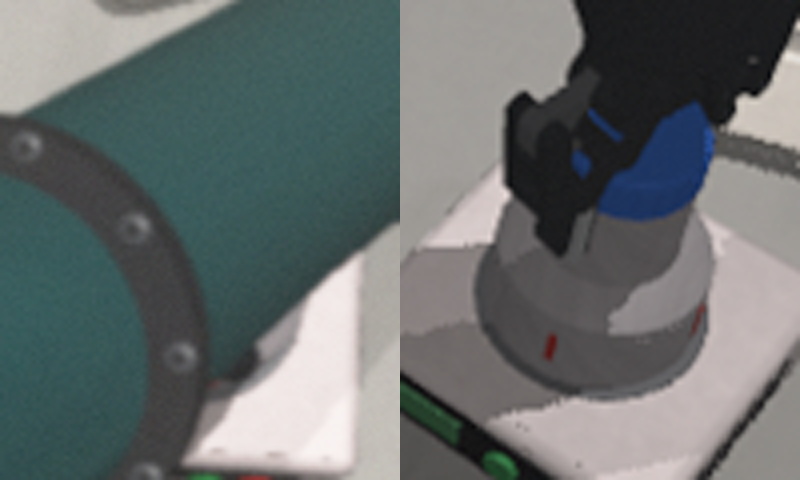

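The skirt sits down on the housing at about 55 mm, with the weight just taken up. Release and retreat straight up.

{"op": "servo_tool", "data": {
  "plan": [
    [0,0,0,0,0.75],
    [0,0,0,0,0.85],
    [0,0,0,0,1],
    [0,0,0,0,1],
    [0,0,0,0,1],
    [0,0,0,0,1],
    [0,0,0,0,1],
    [0,0,0,0,1]
  ]
}}

```text
clock: 13.6
tool_pos: [0.5856, -0.28, 0.1181]
tcp_rot: [0.805, 0.593, 0.0, 0.0]
wrist_force: [0.2, 0.4, 0.4]
gripper_width: 0.999
gripper_force: 0.0
```

{"op": "servo_tool", "data": {
  "plan": [
    [0,0,-3,0,1],
    [0,0,-6,0,1],
    [0,0,-10,0,1],
    [0,0,-14,0,1],
    [0,0,-14,0,1],
    [0,0,-14,0,1],
    [0,0,-14,0,1],
    [0,0,-14,0,1],
    [0,0,-10,0,1],
    [0,0,-6,0,1],
    [0,0,-3,0,1],
    [0,0,0,0,1],
    [0,0,0,0,1]
  ]
}}

```text
clock: 14.68
tool_pos: [0.5853, -0.2797, 0.2258]
tcp_rot: [0.805, 0.593, -0.0, -0.0]
wrist_force: [0.4, 0.4, 0.0]
gripper_width: 0.999
gripper_force: 0.0
```

Run:
```python
from h import *
o=get_obs();print(o['clock'],o['tool_pos'],o['wrist_force'],o['gripper_width'])
C=cam("scene");im=optics.get_image("scene");cv2.imwrite("pics/s4.png",im[...,::-1])
for s,c,m in blobs(im,(100,150,40),(125,255,255),100,(300,180,480,330)): print(s,c,onz(C,c,.165))
cv2.imwrite("pics/c4.png",cv2.resize(im[170:340,270:490],(770,595),interpolation=2)[...,::-1])
```

```text
14.6833 [ 0.58533049 -0.27971916  0.22575352] [0.41133906 0.38264751 0.01064764] 0.9985860340863205
[330 205  14  15 175] [336.4 212. ] [[ 0.56840412 -0.10584431]]
[ 411  234   39   36 1099] [429.8 251.4] [[ 0.58592063 -0.27773778]]
```

View pics/c4.png

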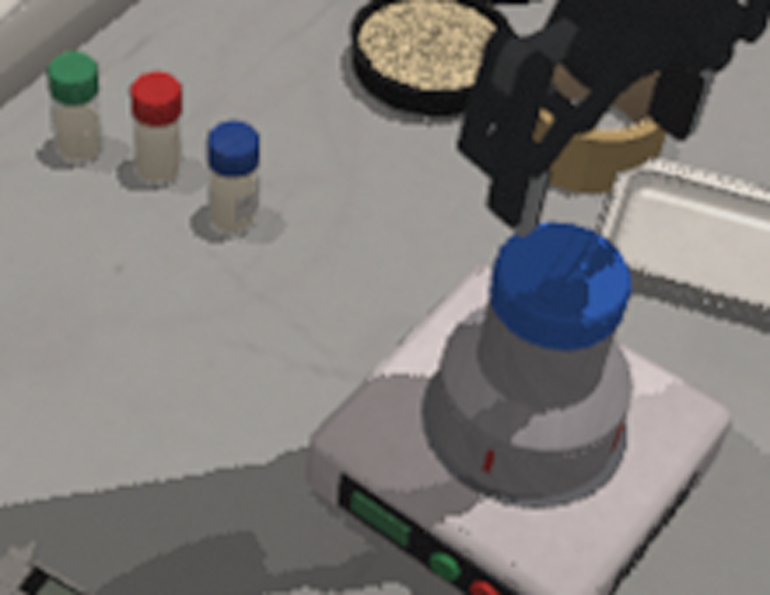

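The jar stands upright on the housing, the gripper is clear above it, and all three vials are still standing. Handing in.

```bash
python3 -c "
from station import ctrl
print(ctrl.finish_job())"
```

```text
the job is handed in; nothing more can be done
None
```

The jar is seated fully home and upright on the mill with the pegs in its slots, it has been released with the gripper clear, the vials are still standing, and the job is handed in (about 15 s; the hand-in returned no verdict).

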